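Snap the garlic keeper shut

TASK

Two identical white keepers with sprung wooden flip lids stand open on the worktop. Shut the one with the garlic in it: tip its lid over until it snaps fully shut, with the garlic still inside. Leave the keeper with the lemon open, I still need that.

Things in the scene. Friction and masses are not known exactly. Their poses are not given: they have to be found in the camera images.
- garlic_keeper: Keeper holding the garlic: white open box, 100 (x) by 112 (y) mm, rim 79 mm high, fixed to the worktop. Origin: centre of its underside; z up. Lid hinge: along its y, 53 mm from centre on its +x side, 82 mm high. Its +x points to the robot's right, within 0.5 rad. The lemon's identical keeper stands left or right of it, centres at least 240 mm apart.
- garlic_lid_tab (a point): End of the thumb tab, middle of the lid's free edge, 115 mm from the hinge axis. Lid: light wooden flap 6 mm thick, 112 mm wide, 105 mm long without the tab (34 mm wide). Open, it stands up on the box's +x side and leans 10 degrees back: tab about 195 mm above the worktop, 73 mm from the keeper's centre. Behind it (further along +x) 60 mm is free above 100 mm height.
- garlic_keeper_lid (a joint): Lid angle of the garlic's keeper, rad: 0 = open (stop), 1.75 = shut (stop, flat on the box). Starts open. Over-centre spring: snap point about 0.8; below it the lid springs back open, above it it springs shut by itself. Tipping it off the open stop takes 1 to 2 N pushed 80 mm from the hinge, falling to nothing at the snap point.
- lemon_keeper_lid (a joint): Lid angle of the other keeper, which holds the lemon: the same values and the same spring. Starts open and must stay open: its tab then stands 195 mm high, so pass above 220 mm. (Wall cupboards hang ahead: their door handles reach to about x = 0.56 m above z = 0.46 m, so keep wrist and elbow on the robot's side of that.)
- garlic_center (a point): Centre of the garlic bulb (white-pink, 50 mm across, 51 mm high), which lies loose inside its keeper, wholly below the rim.
Things that resemble listed ones, but are neither listed nor needed, are in the scene too. What is meant by the part that bears garlic_center is not blue, green or purple, and is the larger of those in its own colour.

How it is judged:
By the outcome, as a careful person would: the job done as asked, in the order asked, and still so for the second after the job is handed in, with the robot touching nothing.
It also fails if it takes over 32 s, if anything falls off the work surface, if the arm or the gripper's body presses on something with over 40 N, if the wrist force passes 120 N, or if a joint passes its speed limit or range.

ROBOT

A 7-joint arm with a two-finger parallel gripper is mounted at the origin on a cart in front of the work surface, level with it; the furniture and walls round the work are solid. World frame = base frame: x ahead of the robot, y to its left, z up, the work surface at z = 0. Lengths are in mm, angles in rad, forces in N, time in s.
With the tool pointing down it reaches from about 400 to 850 mm from the base axis. Payload 4.5 kg.
Tool frame: the origin (TCP) lies at the very end of the fingers, on their centre line; the grasp point (between the pads) lies 19 mm behind it; z points along the fingers, x is the direction in which the jaws open and shut, and the axes are right-handed (so a half turn about z gives the same grasp; the last joint's range is limited). The gripper opens to 88 mm and grips with 3 to 60 N. Pads are 18 mm wide; open, the fingers measure 123 mm over their backs; the gripper's body (75 mm by 187 mm) begins 45 mm behind the grasp point.
Start: joints at [-1.068, 0.689, -0.195, 1.565, 0.157, 0.902, -0.215], TCP at [282.371, 557.602, 238.743] pointing down, gripper open.
Joint ranges: [-3.01, 3.01], [-0.46, 2.08], [-1.47, 1.51], [0.13, 2.56], [-1, 4.14], [0.04, 2.09], [-2.66, 2.66]. Speed limits (rad/s): [2.57, 2.57, 3.14, 3.14, 3.14, 3.14, 3.14].

INTERFACE

Orientations are given as a unit quaternion [w, x, y, z].
In Python, from rig import ctrl gives the robot as it stands.
- The arm moves only by the tool carry_out, never from a script. Its argument "commands" is a list of rows, each a list of 2 entries, a list of its own where there are three numbers: the shift along the tool's x, y, z in mm, then the turn about the tool's z in degrees. In form: [[[dx, dy, dz], spin], ...]. A call has exactly 10 rows; each row shifts and turns the commanded pose from where the row before left it, along the tool's axes as they then stand; what a row does not reach is not made up. A row lasts 1/8 s, in which the tool goes at most 62.5 mm and 10.7 degrees, less where a joint would pass 70% of its speed; a pose out of reach is approached as far as the arm can. A call is refused whole if a number of a shift passes 62.5 or a number of a turn 10.7, either way. A call with a gripper value outside its range is refused whole. "hand" is the closure, from -1 (fully open) to 1 (shut), set as the call begins (left out, the last holds). The fingers move at their own pace and stop on an object; "squeeze" is the grip in N (left out, the last holds). Time passes only in rows, so rows that do not move let the fingers close, or fill a call up. It gives the time, the measured TCP pose, the force and the opening at its end, in the units of the state.
- ctrl.observe(): the state, without advancing time (a new reading comes with each control period).
- ctrl.get_image(name): name is "scene" or "top" or "wrist"; returns the picture (420x560x3 uint8, blue, green, red); there is no depth.
- ctrl.camera_info(name): a dict with "fx", "fy", "cx", "cy" (pixels), "k1" (the pictures are not rectified: a ray, as slopes to the right and down, at radius r is drawn at 1 + k1 r^2 times it, then the intrinsics apply), "xyz" and "attitude" of the camera in the world. Camera axes: x right, y down, z forward; pixel columns grow to the right and rows downward; lengths in mm; the calibration is good to about 2 mm. A picture is of the moment at which its call begins: read the wrist's pose just before it. camera_info takes no time and is no camera call; for the wrist camera it gives the pose at the moment of the call.
- ctrl.hand_in(): hands the job in, once; it reports no verdict.
The state is a dict: "t": time; "joint_positions": joint angles; "qvel": joint speeds; "effort": joint torques, N m; "tool_pos": TCP position; "orientation": TCP orientation; "wrist_force": force on the tool from outside, world axes, zero at the start; "moment": the same for the moment, N m; "finger_gap": finger opening in mm.
Only numpy, scipy, OpenCV 4.12 (cv2) and the standard library are available. Lean on these libraries where they do the work, as an engineer would, in place of code of your own. Each camera call takes 0.05 s, during which the arm holds its last target.

## Working session

There is one attempt and no reset: what is moved stays moved. The work goes in short steps, Python scripts to look and compute and a tool call to move; the robot and the scene stay as the last step left them, time stands still between calls to the robot, and variables do not carry over. Pictures are saved under pics/ and viewed, and the job is handed in when it is done.

Besides the shell and the picture viewer there is one more tool, called after "Request:" as a command line: name --argument value ..., lists and objects as JSON in quotes. carry_out: Moves the arm, as the interface text tells. Its arguments: {"type":"object","properties":{"commands":{"type":"array"},"hand":{"type":"number"},"squeeze":{"type":"number"}},"required":["commands"]}

```bash
mkdir -p pics
python3 - <<'E'
from rig import ctrl
import cv2
s=ctrl.observe();print(s['t'],s['tool_pos'],s['orientation'],s['wrist_force'],s['finger_gap'])
for n in("scene","top","wrist"):
    print(n,ctrl.camera_info(n)); cv2.imwrite(f"pics/{n}0.png",ctrl.get_image(n))
E
```

```text
0.0 [282.14158122 557.0093258  237.93390467] [ 5.09161379e-04  8.51982937e-01  5.23568820e-01 -7.11680444e-04] [-0.47782964  0.31995711 -0.63346887] 88.32263300350066
scene {'fx': 481.90009950023745, 'fy': 481.90009950023745, 'cx': 277.70264406065456, 'cy': 208.13065582768155, 'k1': -0.054994621714508266, 'xyz': array([ -76.87255685, -618.9322373 ,  769.09252539]), 'attitude': array([-0.40945349,  0.83736085, -0.32078152,  0.16814836])}
top {'fx': 425.2386454141376, 'fy': 425.2386454141376, 'cx': 277.7716864370432, 'cy': 207.84545454171553, 'k1': -0.07016299172361981, 'xyz': array([ 319.1090225 ,  -31.54320111, 1022.57858913]), 'attitude': array([ 0.0693027 , -0.69708454,  0.71137433, -0.05671719])}
wrist {'fx': 340.57106735052656, 'fy': 340.57106735052656, 'cx': 283.41217990605276, 'cy': 207.0478678358945, 'k1': -0.021947194068014805, 'xyz': array([219.85442628, 588.39371188, 383.36703126]), 'attitude': array([0.11778252, 0.84347454, 0.51925129, 0.07110612])}
```

View pics/scene0.png

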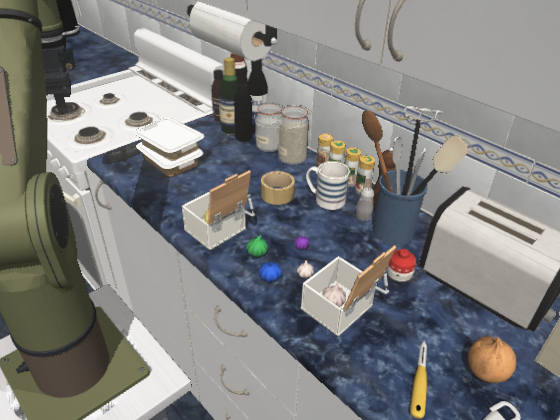

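View pics/top0.png

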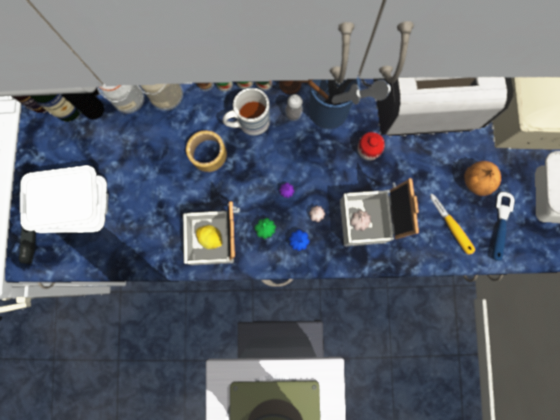

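View pics/wrist0.png

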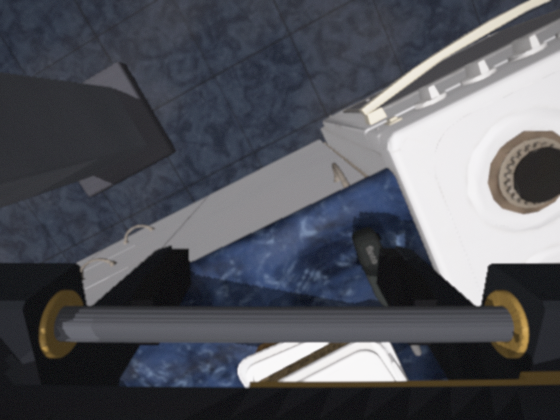

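Top view: the garlic keeper is at about (368,217) with its lid at (404,208). The lemon keeper is at (208,237), and a small decoy bulb lies loose at (317,213). I'll zoom in to measure.

Run:
```python
import cv2
a=cv2.imread("pics/top0.png")[160:270,320:450]; cv2.imwrite("pics/topz.png",cv2.resize(a,None,fx=5,fy=5,interpolation=2))
a=cv2.imread("pics/scene0.png")[235:345,290:420]; cv2.imwrite("pics/scz.png",cv2.resize(a,None,fx=5,fy=5,interpolation=2))
```

```text
(no output)
```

View pics/topz.png

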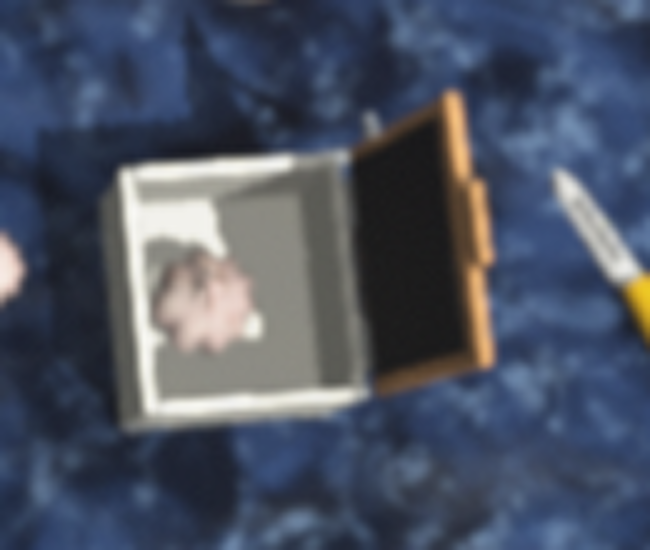

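View pics/scz.png

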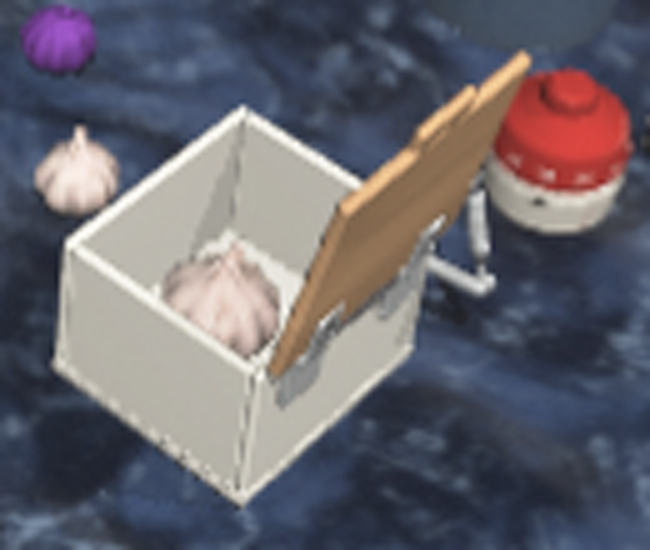

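```bash
cat > h.py <<'E'
import numpy as np, cv2
from scipy.spatial.transform import Rotation as R
def Rq(q): return R.from_quat([q[1],q[2],q[3],q[0]]).as_matrix()
def ray(ci,uv):
    K=np.array([[ci['fx'],0,ci['cx']],[0,ci['fy'],ci['cy']],[0,0,1]])
    p=cv2.undistortPoints(np.array([[uv]],float),K,np.array([ci['k1'],0,0,0.]))[0,0]
    d=Rq(ci['attitude'])@np.array([p[0],p[1],1]); return ci['xyz'],d/np.linalg.norm(d)
def tri(a,b):
    (o,d),(p,e)=a,b
    t=np.linalg.lstsq(np.c_[d,-e],p-o,rcond=None)[0]
    x,y=o+t[0]*d,p+t[1]*e; return (x+y)/2,np.linalg.norm(x-y)
def plane(r,z): return r[0]+r[1]*(z-r[0][2])/r[1][2]
E
python3 - <<'E'
from rig import ctrl
from h import *
T,S=ctrl.camera_info("top"),ctrl.camera_info("scene")
tz=lambda u,v:ray(T,(320+(u+.5)/5-.5,160+(v+.5)/5-.5))
sz=lambda u,v:ray(S,(290+(u+.5)/5-.5,235+(v+.5)/5-.5))
for n,a,b in[("farleft",(122,168),(244,108)),("nearleft",(150,412),(68,243)),("nearright",(368,398),(250,374)),
 ("tabfar",(482,180),(475,88)),("tabnear",(492,265),(416,133)),("lidfar",(454,90),(525,55)),("lidnear",(490,367),(345,207)),("garlic",(207,298),(222,298))]:
    p,e=tri(tz(*a),sz(*b)); print(n,p.round(1),round(e,1))
for p in[(122,168),(150,412),(368,398),(350,152)]: print(plane(tz(*p),79).round(1))
# lemon, full pics
print("lemon tab",tri(ray(T,(236,207)),ray(S,(240,177))), plane(ray(T,(209,237)),79))
E
```

```text
farleft [ 521.6 -168.4   80.2] 4.9
nearleft [ 410.6 -175.5   82.1] 5.0
nearright [ 412.7 -270.5   86.3] 1.4
tabfar [ 487.5 -293.5  199. ] 2.9
tabnear [ 453.2 -294.6  199.9] 2.8
lidfar [ 527.  -288.4  187.7] 2.4
lidnear [ 415.1 -294.9  189.6] 5.4
garlic [ 467.2 -211.1   38.6] 4.2
[ 519.9 -167.    79. ]
[ 408.9 -174.4   79. ]
[ 412.9 -271.9   79. ]
[ 525.1 -271.1   79. ]
lemon tab (array([467.74562847,  70.35657013, 183.2427281 ]), np.float64(15.54298074934107)) [426.55768651 138.96575083  79.        ]
```

Request:
carry_out --commands '[[[0, 0, -10], 10], [[0, 0, -10], 10], [[0, 0, -10], 10], [[0, 0, -10], 10], [[0, 0, -10], 10], [[0, 0, -10], 10], [[30, 40, 0], 0], [[30, 40, 0], 0], [[30, 40, 0], 0], [[20, 40, 0], 0]]' --hand 1 --squeeze 20

```text
t: 1.4
tool_pos: [402.3, 402.1, 298.5]
orientation: [0.0, 1.0, 0.027, 0.0]
wrist_force: [0.8, -0.3, -0.1]
finger_gap: 0.5
```

Request:
carry_out --commands '[[[2, 50, 0], 0], [[2, 50, 0], 0], [[2, 50, 0], 0], [[2, 50, 0], 0], [[2, 50, 0], 0], [[2, 50, 0], 0], [[2, 50, 0], 0], [[2, 50, 0], 0], [[2, 50, 0], 0], [[2, 50, 0], 0]]'

```text
t: 2.65
tool_pos: [448.3, -95.7, 298.7]
orientation: [-0.0, 1.0, 0.028, 0.0]
wrist_force: [0.1, 0.1, 0.1]
finger_gap: 0.2
```

Request:
carry_out --commands '[[[1, 50, 0], 0], [[1, 50, 0], 0], [[1, 50, 0], 0], [[1, 50, 0], 0], [[1, 50, 0], 0], [[0, 0, 15], 0], [[0, 0, 15], 0], [[0, 0, 0], 0], [[0, 0, 0], 0], [[0, 0, 0], 0]]'

```text
t: 3.9
tool_pos: [467.5, -343.2, 269.3]
orientation: [0.0, 1.0, 0.028, 0.0]
wrist_force: [0.3, -0.6, -0.7]
finger_gap: 0.6
```

Run:
```python
from rig import ctrl
import cv2
s=ctrl.observe();print(s['t'],s['tool_pos'],s['orientation'],s['wrist_force'])
for n in("scene","wrist"):
    print(ctrl.camera_info(n)); cv2.imwrite(f"pics/{n}1.png",ctrl.get_image(n))
```

```text
3.9 [ 467.52467007 -343.20296281  269.31059869] [2.06254177e-04 9.99610499e-01 2.79026667e-02 4.99933434e-04] [ 0.32360823 -0.62744188 -0.73177007]
{'fx': 481.90009950023745, 'fy': 481.90009950023745, 'cx': 277.70264406065456, 'cy': 208.13065582768155, 'k1': -0.054994621714508266, 'xyz': array([ -76.87255685, -618.9322373 ,  769.09252539]), 'attitude': array([-0.40945349,  0.83736085, -0.32078152,  0.16814836])}
{'fx': 340.57106735052656, 'fy': 340.57106735052656, 'cx': 283.41217990605276, 'cy': 207.0478678358945, 'k1': -0.021947194068014805, 'xyz': array([ 463.42888091, -273.93913087,  414.62208563]), 'attitude': array([0.13796793, 0.9900297 , 0.02806606, 0.00428297])}
```

View pics/scene1.png

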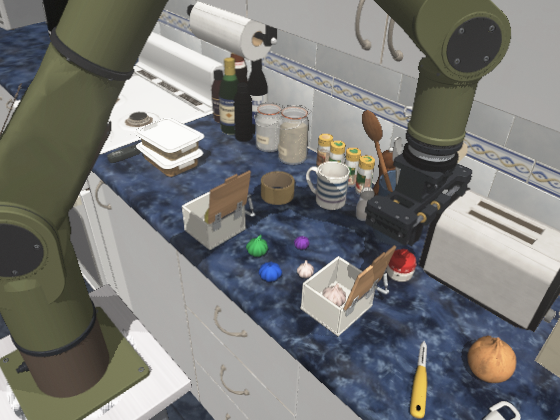

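View pics/wrist1.png

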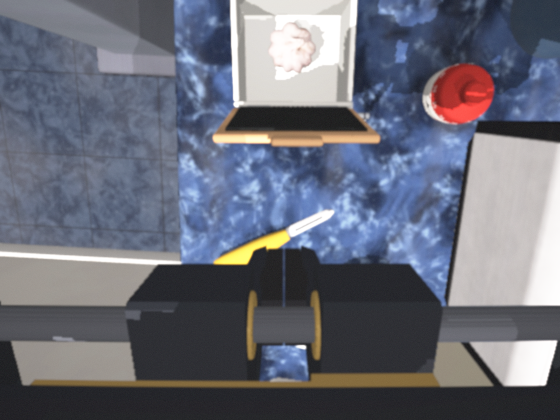

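The wrist view shows the lid tab at (297,140), roughly in line with the fingers, with the garlic inside at (292,47). Before going down I'll check clearance to the toaster and utensils.

Run:
```python
from rig import ctrl
from h import *
T,S,W=[ctrl.camera_info(n) for n in("top","scene","wrist")]
for n,a,b in[("spatula",(376,90),(450,155)),("toaster nearleft",(388,133),(430,265)),("toaster topcorner",(388,133),(440,195)),]:
    p,e=tri(ray(T,a),ray(S,b)); print(n,p.round(),round(e))
for n,a,b in[("tab",(297.5,145),(379,256.5)),("lidL",(216,141),(358.5,276)),("lidR",(378,141),(395,245.7)),("toast",(472,123),(440,195))]:
    p,e=tri(ray(W,a),ray(S,b)); print(n,p.round(),round(e))
```

```text
spatula [ 702. -236.  275.] 67
toaster nearleft [ 681. -292.   40.] 15
toaster topcorner [ 633. -266.  228.] 70
tab [ 473. -294.  199.] 0
lidL [ 420. -295.  187.] 1
lidR [ 527. -290.  189.] 1
toast [ 557. -300.  289.] 67
```

Request:
carry_out --commands '[[[2, 0, 20], 0], [[2, 0, 20], 0], [[0, 0, 20], 0], [[0, 0, 20], 0], [[0, 0, 20], 0], [[0, 0, 14], 0], [[0, 0, 0], 0], [[0, -10, 0], 0], [[0, -10, 0], 0], [[0, 0, 0], 0]]'

```text
t: 5.25
tool_pos: [470.4, -321.9, 155.2]
orientation: [-0.0, 1.0, 0.028, 0.0]
wrist_force: [0.4, -1.0, -0.1]
finger_gap: 0.3
```

Run:
```python
from rig import ctrl
import cv2
s=ctrl.observe();print(s['t'],s['tool_pos'],s['wrist_force'])
a=ctrl.get_image("scene");cv2.imwrite("pics/s2.png",cv2.resize(a[180:350,270:500],None,fx=3,fy=3))
```

```text
5.25 [ 470.41377304 -321.87651362  155.19425902] [ 0.37522721 -1.03964541 -0.09439804]
```

View pics/s2.png

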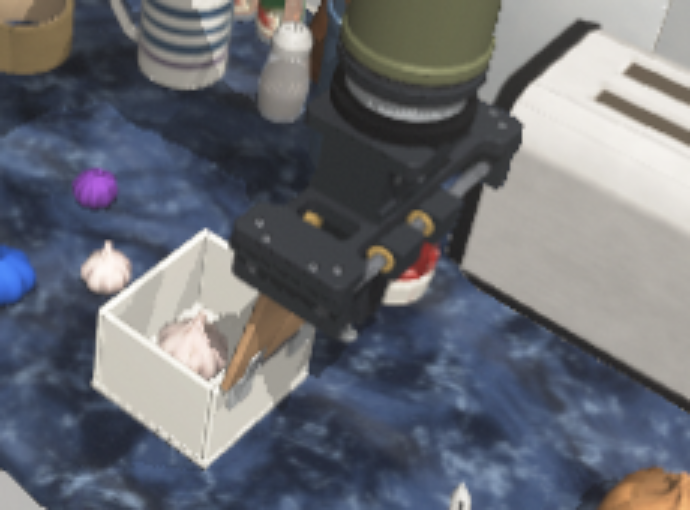

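The lid is still open and the fingers are behind it, with no contact force. Pushing now.

Request:
carry_out --commands '[[[0, -10, 0], 0], [[0, -10, 0], 0], [[0, -10, 0], 0], [[0, -10, 0], 0], [[0, -10, 0], 0], [[0, -10, 0], 0], [[0, -10, 0], 0], [[0, -10, 0], 0], [[0, -10, 0], 0], [[0, -10, 0], 0]]'

```text
t: 6.55
tool_pos: [464.4, -222.6, 154.7]
orientation: [-0.0, 1.0, 0.028, -0.0]
wrist_force: [-0.4, 0.5, -0.5]
finger_gap: 0.8
```

Run:
```python
from rig import ctrl
import cv2
s=ctrl.observe();print(s['t'],s['tool_pos'],s['wrist_force'])
a=ctrl.get_image("scene");cv2.imwrite("pics/s3.png",cv2.resize(a[180:350,270:500],None,fx=3,fy=3))
```

```text
6.55 [ 464.36976469 -222.58630717  154.66912759] [-0.35072952  0.53714952 -0.45510538]
```

View pics/s3.png

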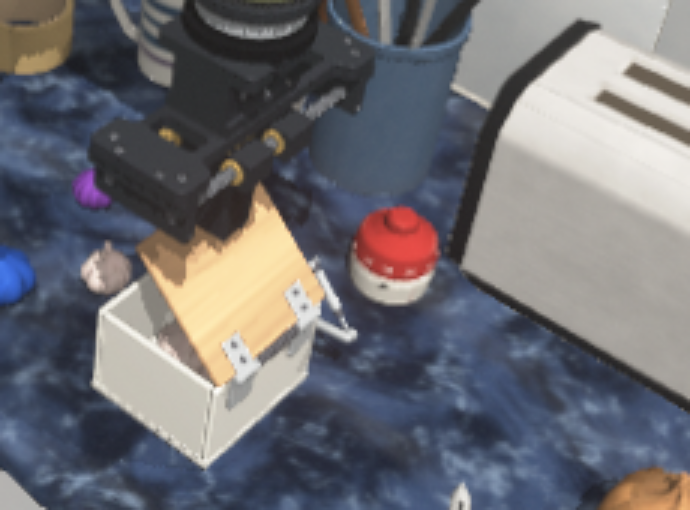

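The lid is about at the snap point; I'll push 50 mm further and then back off upward.

Request:
carry_out --commands '[[[0, -10, 0], 0], [[0, -10, 0], 0], [[0, -10, 0], 0], [[0, -10, 0], 0], [[0, -10, 0], 0], [[0, 0, 0], 0], [[0, 0, 0], 0], [[0, 0, 0], 0], [[0, 0, 0], 0], [[0, 0, 0], 0]]'

```text
t: 7.85
tool_pos: [461.7, -173.9, 154.7]
orientation: [-0.0, 1.0, 0.027, 0.0]
wrist_force: [0.2, -0.1, 0.4]
finger_gap: 0.4
```

Run:
```python
from rig import ctrl
import cv2
s=ctrl.observe();print(s['t'],s['tool_pos'],s['wrist_force'])
a=ctrl.get_image("scene");cv2.imwrite("pics/s4.png",cv2.resize(a[180:350,270:500],None,fx=3,fy=3))
```

```text
7.85 [ 461.6833954  -173.86571822  154.68004354] [ 0.15816725 -0.10540475  0.35317108]
```

View pics/s4.png

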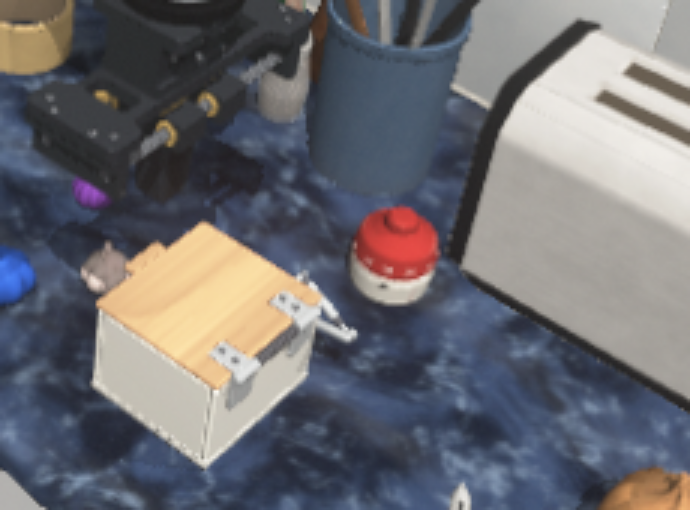

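The lid looks flat and shut. I'll raise the arm and move clear to the right for a full check.

Request:
carry_out --commands '[[[0, 0, -25], 0], [[0, 0, -25], 0], [[0, 0, -25], 0], [[0, 0, -25], 0], [[0, 25, 0], 0], [[0, 25, 0], 0], [[0, 25, 0], 0], [[0, 25, 0], 0], [[0, 0, 0], 0], [[0, 0, 0], 0]]'

```text
t: 9.15
tool_pos: [467.1, -272.3, 254.5]
orientation: [-0.001, 1.0, 0.028, -0.0]
wrist_force: [0.0, -0.4, 0.2]
finger_gap: 0.6
```

Run:
```python
from rig import ctrl
import cv2
from h import *
s=ctrl.observe();print(s['t'],s['tool_pos'],s['wrist_force'])
S,W=ctrl.camera_info("scene"),ctrl.camera_info("wrist")
cv2.imwrite("pics/s5.png",ctrl.get_image("scene"));cv2.imwrite("pics/w5.png",ctrl.get_image("wrist"));cv2.imwrite("pics/t5.png",ctrl.get_image("top"))
```

```text
9.15 [ 467.06971321 -272.27931869  254.46407119] [ 0.01776909 -0.37175358  0.15760927]
```

View pics/s5.png

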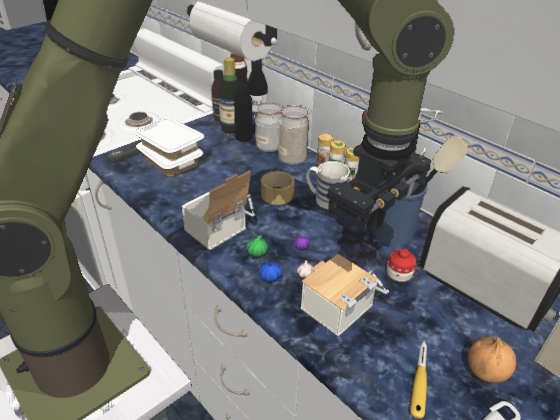

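View pics/w5.png

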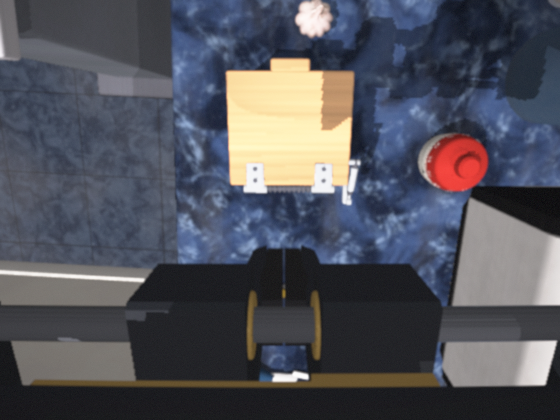

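View pics/t5.png

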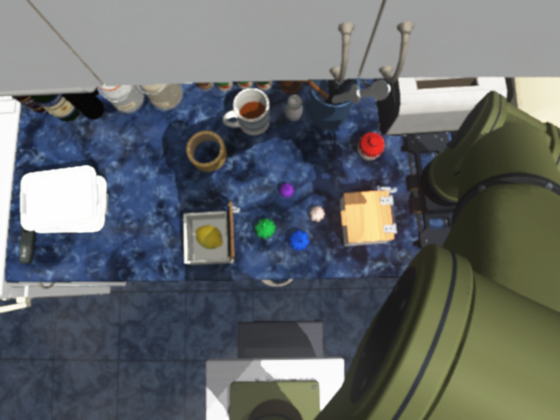

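The lid is flat with the hinges visible, the lemon keeper is still open, and only the decoy bulb is outside. I'll check the height of the lid's free edge.

Run:
```python
from rig import ctrl
from h import *
S,W=ctrl.camera_info("scene"),ctrl.camera_info("wrist")
for n,a,b in[("freeL",(228,72),(303,281)),("freeR",(353.5,72),(338.5,255)),("hingeL",(230,187),(342.5,308.5))]:
    p,e=tri(ray(W,a),ray(S,b)); print(n,p.round(1),round(e,1))
s=ctrl.observe();print(s['t'],s['wrist_force']); print(ctrl.hand_in())
```

```text
freeL [ 413.9 -173.8   85.5] 1.6
freeR [ 523.5 -167.7   82.8] 3.1
hingeL [ 417.4 -274.2   88.7] 0.1
9.3 [ 0.89632273 -0.13173531 -0.21180396]
the job is handed in; nothing more can be done
None
```

The garlic keeper is shut, the lemon keeper is still open, and I handed the job in at 9.3 s of the 32 s allowed. I pushed the garlic keeper's lid from behind with closed fingers at about z = 155 mm until it snapped over. Then I lifted the arm clear.

- **Lid shut:** It lies flat in all three views. Triangulated, its free corners are 83–86 mm high and a hinge-side corner is 89 mm. That is level with the rim to within the few millimetres my picked points allow.
- **Lemon keeper:** Its lid still stands up in the scene and top views, with the lemon inside.
- **Garlic:** It was inside before the push, and only the small decoy bulb lies outside now. The shut lid hides the garlic itself, so I did not see it directly afterwards.
- **Forces:** Wrist force was about 1 N or less at every reading. I only read it at the end of each move, so brief peaks during the push were not recorded. At hand-in the tool was at about 254 mm, clear of everything.

No check failed. Two-view points disagreed by up to about 5 mm on the keeper and lid. My toaster and utensil triangulations did not agree at all (15 to 70 mm off), because the points I picked did not match. I judged clearance there by eye from the pictures and saw no contact.

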